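# Poise the offset bracket over the assembly jig

### The job

First fold the jig's yellow cover up about its hinge until it stands upright, and leave it standing by itself. Then pick up the red offset bracket by its balance point and finish while still holding it level about 6 cm above the jig's two seats, ready to lower, with the heavy hub over the big seat that has the pin and the small foot over the small seat, clear of the jig and cover. Leave the pipe pieces and the wrench where they are.

Things in the scene. Friction and masses are not known exactly. Their poses are not given: they have to be found in the camera images.
- cover (a joint): yellow steel cover of the blue assembly jig, hinged near the +x edge of the jig. Angle in rad: 0 = closed (flat over the seats), pi/2 = standing upright, 2.1 = leaning back on its stop. It starts partly open; the hinge is stiff (0.6 N m) and the cover stays where it is left. Panel 85 mm from hinge to free edge, 200 mm wide, 6 mm thick
- cover_hinge (a point): middle of the cover's hinge line, 70 mm above the bench; axes of the jig: y runs along the hinge line, from the small seat's side to the big seat's side, z up, and the closed cover points along -x from the hinge. The jig is fixed; its blue base is 200 x 240 mm, 40 mm high, and reaches 20 mm past the hinge line on +x and 180 mm on -x
- cover_handle (a point): middle of the black handle bar of the cover: a round bar 10 mm thick, parallel to the hinge and 135 mm from it, 90 mm clear between its two stems, with a 45 mm free gap between the bar and the panel's edge; it swings with the cover. It can be pinched from above and turns between the fingers as the cover swings
- seat (a point): middle of the top of the jig's big round steel seat (60 mm diameter, 46 mm above the bench), from which a locating pin 14 mm thick and 10 mm tall stands; axes of the jig (y from the small seat to this one). It lies 100 mm to the -x side of the hinge line and 24 mm lower than it
- rest (a point): middle of the top of the jig's small round steel seat (36 mm diameter, 46 mm above the bench), 170 mm from the big seat along the jig's -y
- bracket_mid (a point): red cast bracket lying on the bench, about 0.55 kg: point at mid-height of its arm, half-way between hub and foot, 24 mm above its underside; x axis points along the arm to the hub, z up. The arm is a straight bar 14 mm wide and 20 mm high whose underside is 14 mm above the bench. The balance point (centre of mass) lies on the arm 36 mm from this point towards the hub (+x); a firm grip of about 35 N on the arm there holds it level
- bracket_hub (a point): on the axis of the bracket's heavy bored hub (54 mm diameter, 38 mm high), 85 mm from bracket_mid towards +x, at the arm's mid-height, 24 mm above the bracket's underside
- bracket_foot (a point): on the axis of the bracket's small round foot (30 mm diameter, 36 mm high), 85 mm from bracket_mid towards -x, 24 mm above the bracket's underside
- coupling: bystander: grey pipe coupling standing on end, 52 mm diameter, 50 mm high; origin at the centre of its underside
- offcut: bystander: grey pipe offcut standing on end, 50 mm diameter, 120 mm high; origin at the centre of its underside
- wrench: bystander: steel wrench lying on the bench; origin on its underside
Mind the look-alikes: they are no part of the job. Of the things shaped like the part that bears bracket_mid, the red one is meant.

How it is judged:
On the way, in this order (a step that is already met when the one before it is completed fails the run):
1. the cover stands upright, within 12 degrees, not moving, and let go (value of joint cover between 1.36 and 1.78 rad and velocity of joint cover between -0.1 and 0.1 rad/s and contact force between each of the arm, the fingers and jig below 0.1 N), for 0.2 s.
2. the bracket is lifted clear of the bench (height (world z) of bracket_mid above 0.05 m), for 0.2 s.
At the end, for the whole second after the job is handed in: Cover within 12 deg of upright. Bracket at rest in the fingers, gripped within 25 mm of its balance point, level within 6 deg, underside 35-90 mm above the seats, hub and foot each within 20 mm of their seat's axis in plan; neither it nor the robot touches the jig (value of joint cover between 1.36 and 1.78 rad and angle between bracket_mid's own z axis and vertical below 0.1 rad and horizontal distance between bracket_hub and seat below 0.02 m and horizontal distance between bracket_foot and rest below 0.02 m and z of bracket_mid in the frame of seat between 0.059 and 0.114 m and x of the grasp point in the frame of bracket_mid between 0.011 and 0.061 m and contact force between the fingers and bracket above 1 N and contact force between each of bracket, the fingers, the arm and jig below 0.1 N and linear speed of bracket below 0.02 m/s and angular speed of bracket below 0.1 rad/s); the arm keeps its last pose, push and grip.
It fails at once if a bystander (coupling, offcut or wrench) is moved more than 25 mm (distance of any of coupling, offcut, wrench from where it was at the start of the episode above 0.025 m).
It also fails if it takes over 59 s, if anything falls off the work surface, if the arm or the gripper's body presses on something with over 40 N, if the wrist force passes 120 N, or if a joint passes its speed limit or range.

### The arm

A 6-joint arm with a two-finger parallel gripper is mounted at the origin on the work surface. World frame = base frame: x ahead of the robot, y to its left, z up, the work surface at z = 0. Lengths are in m, angles in rad, forces in N, time in s.
With the tool pointing down it reaches from about 0.325 to 0.85 m from the base axis. Payload 4.4 kg.
Tool frame: the origin (TCP) lies midway between the tips of the shut fingers; the grasp point (between the pads) lies 19 mm behind it; z points along the fingers, y is the line along which they close (so a half turn about z gives the same grasp; the last joint's range is limited). The gripper opens to 94 mm and grips with 3 to 60 N. Pads are 16 mm wide; open, the fingers measure 119 mm over their backs; the gripper's body (75 mm by 177 mm) begins 78 mm behind the grasp point.
Start: joints at [-1.482, 0.207, 1.542, -0, 1.393, -0.15], TCP at [0.136, -0.559, 0.205] pointing down, gripper open.
Joint ranges: [-2.73, 2.73], [-0.86, 2.22], [0.23, 2.46], [-1.11, 4.25], [0.08, 2.63], [-2.82, 2.82]. Speed limits (rad/s): [2.79, 2.79, 3.14, 3.14, 3.14, 3.14].

### API

Orientations are given as a 3x3 rotation matrix whose columns are the frame's x, y, z axes.
In Python, from rig import r gives the robot as it stands.
- The arm moves only by the shell command python3 -m inch 'ROWS' [FORCE]. ROWS is JSON, a list of rows, each an object of numbers: "claw": the opening in per cent of the stroke, from 0 (shut) to 100 (fully open); "dx", "dy", "dz": the shift along the tool's x, y, z in mm; "ax", "ay", "az": the turn, a rotation vector about the tool's x, y, z in degrees. In form: [{"claw": .., "dx": .., "dy": .., "dz": .., "ax": .., "ay": .., "az": ..}, ...]. A call has 1 to 10 rows; each row is the pose to reach, as a shift and turn from the pose commanded when the call began, along the tool's axes at that moment; what a row does not reach only later rows make up. A row lasts 1/12 s, in which the tool goes at most 41.7 mm and 7.16 degrees, less where a joint would pass 70% of its speed; a pose out of reach is approached as far as the arm can. A call with a gripper value outside its range is refused whole. The fingers move at their own pace and stop on an object; FORCE is the grip in N (left out, the last holds). Time passes only in rows, so rows that repeat a pose let the fingers close. It gives the time, the measured TCP pose, the force, the opening and the grip force at its end, in the units of the state.
- r.read_state(): the state, without advancing time (a new reading comes with each control period).
- r.snapshot(name): name is "scene" or "side" or "wrist"; returns a dict with "frame" (480x640x3 uint8, red, green, blue), "vertical_fov" (degrees; the focal length in pixels is half the picture's height over the tangent of half this angle, whatever the lens; pixels are square), "cx", "cy" (the principal point, pixels), "cam_to_world" (4x4, takes a point from camera to world coordinates); the wrist camera has in their place "T_tool_cam" (4x4, takes a point from camera to tool coordinates, whose origin is the TCP and whose axes are the flange's). Camera axes: x right, y down, z forward; pixel columns grow to the right and rows downward; lengths in m; the calibration is good to about 2 mm. A picture is of the moment at which its call begins: read the wrist's pose just before it. There is no depth.
- r.hand_in(): hands the job in; it is judged then, once.
The state is a dict: "time_s": time; "qpos": joint angles; "joint_velocities": joint speeds; "tau": joint torques, N m; "tcp_pos": TCP position; "tcp_rot": TCP orientation; "wrist_force": force on the tool from outside, world axes, zero at the start; "torque": the same for the moment, N m; "opening": opening from 0.0 (shut) to 1.0 (fully open); "finger_force": force on a finger pad.
Only numpy, scipy, OpenCV 4.12 (cv2) and the standard library are available. Lean on these libraries where they do the work, as an engineer would, in place of code of your own. Each camera call takes 0.05 s, during which the arm holds its last target. There are 200 camera calls.

## Working session

There is one attempt and no reset: what is moved stays moved. The work goes in short steps, Python scripts to look and compute and a shell command to move; the robot and the scene stay as the last step left them, time stands still between calls to the robot, and variables do not carry over. Pictures are saved under pics/ and viewed, at most 10 in all, crops included, and the job is handed in when it is done.

```bash
mkdir -p pics; cat > h.py <<'E'
import numpy as np, cv2, json
from rig import r
def snap(n,f=None):
    st=r.read_state(); s=r.snapshot(n)
    if f: cv2.imwrite('pics/'+f,cv2.cvtColor(s['frame'],cv2.COLOR_RGB2BGR))
    if n=='wrist':
        T=np.eye(4);T[:3,:3]=st['tcp_rot'];T[:3,3]=st['tcp_pos'];s['cam_to_world']=T@np.array(s['T_tool_cam'])
    s['M']=np.array(s['cam_to_world']);s['f']=240/np.tan(np.radians(s['vertical_fov'])/2)
    return s
def ray(s,u,v):
    d=s['M'][:3,:3]@np.array([(u-s['cx'])/s['f'],(v-s['cy'])/s['f'],1]);return s['M'][:3,3],d
def onz(s,u,v,z):
    o,d=ray(s,u,v);return o+d*(z-o[2])/d[2]
def proj(s,p):
    q=s['M'][:3,:3].T@(np.array(p)-s['M'][:3,3]);return q[:2]/q[2]*s['f']+[s['cx'],s['cy']]
E
python3 - <<'E'
from h import *
for n in('scene','side','wrist'):
    s=snap(n,n+'0.png');print(n,s['vertical_fov'],s['cx'],s['cy'],np.round(s['M'],3).tolist(),[k for k in s])
print(r.read_state())
E
```

```text
scene 48.242778512280296 316.45953817082295 233.46851018007152 [[0.442, 0.608, -0.659, 1.176], [0.897, -0.292, 0.333, -0.385], [0.01, -0.738, -0.675, 0.692], [0.0, 0.0, 0.0, 1.0]] ['frame', 'vertical_fov', 'cx', 'cy', 'cam_to_world', 'M', 'f']
side 44.09266710615086 311.3867662422936 239.94602828523102 [[-0.939, -0.211, 0.273, 0.282], [-0.344, 0.546, -0.764, 0.755], [0.012, -0.811, -0.585, 0.686], [0.0, 0.0, 0.0, 1.0]] ['frame', 'vertical_fov', 'cx', 'cy', 'cam_to_world', 'M', 'f']
wrist 64.92924005848482 319.9444043512871 242.66304042153507 [[0.236, -0.938, -0.252, 0.208], [-0.972, -0.229, -0.059, -0.541], [-0.002, 0.259, -0.966, 0.384], [0.0, 0.0, 0.0, 1.0]] ['frame', 'vertical_fov', 'cx', 'cy', 'T_tool_cam', 'cam_to_world', 'M', 'f']
{'time_s': 0.15, 'qpos': array([-1.48247922e+00,  2.07258439e-01,  1.54258405e+00, -1.71317881e-05,
        1.39350561e+00, -1.50469591e-01]), 'joint_velocities': array([ 0.00157978, -0.00193439, -0.00370914,  0.00148979,  0.00106179,
       -0.00244451]), 'tau': array([ 7.76379347e-04, -3.71310961e+01, -2.81811565e+01,  6.98550744e-02,
        3.27351980e-02, -9.85278052e-05]), 'tcp_pos': array([ 0.13594698, -0.55806804,  0.20455794]), 'tcp_rot': array([[ 9.71624969e-01,  2.36526723e-01, -1.71631628e-04],
       [ 2.36526657e-01, -9.71623429e-01,  1.74711308e-03],
       [ 2.46477620e-04, -1.73813414e-03, -9.99998459e-01]]), 'wrist_force': array([0.17685376, 0.15002269, 0.30679809]), 'torque': array([ 0.00758112, -0.04685592, -0.01488734]), 'finger_force': 0.0, 'opening': 1.0011629648063192}
```

View pics/scene0.png

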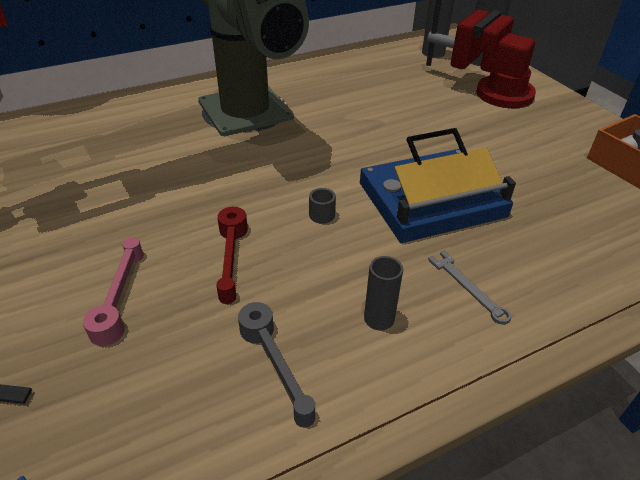

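View pics/side0.png

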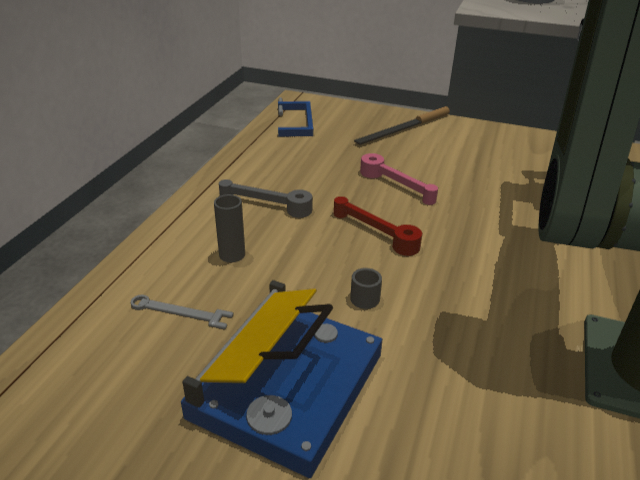

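The scene view shows the jig at right, with the handle bar at about (408,138)-(461,130). The red bracket's hub is at (232,216) and its foot at (227,290). In the side view the big seat is at (269,413), the small seat at (326,332), and the bar runs roughly (298,352)-(330,308).

```bash
python3 - <<'E'
from h import *
A=snap('scene');B=snap('side')
seat=onz(B,269,413,.046);rest=onz(B,326,332,.046);print('seat',seat,'rest',rest,np.linalg.norm(seat-rest))
y=(seat-rest);y/=np.linalg.norm(y);x=np.array([y[1],-y[0],0]);c=(seat+rest)/2
print('yaw y',y,'hinge',seat+.1*x+[0,0,.024]-.085*y*0)
def tri(a,b):
    o1,d1=ray(A,*a);o2,d2=ray(B,*b);k=np.linalg.lstsq(np.c_[d1,-d2],o2-o1,rcond=None)[0]
    p,q=o1+k[0]*d1,o2+k[1]*d2;return (p+q)/2,np.linalg.norm(p-q)
for a,b in(((408,138),(330,308)),((461,130),(298,352))):print('bar',tri(a,b))
for n,s in(('A',A),('B',B)):
    h=cv2.cvtColor(s['frame'],cv2.COLOR_RGB2HSV)
    for nm,m in(('red',cv2.inRange(h,(0,190,60),(6,255,255))|cv2.inRange(h,(175,190,60),(180,255,255))),('yel',cv2.inRange(h,(20,180,90),(32,255,255))),('jig',cv2.inRange(h,(105,180,40),(125,255,255)))):
        N,L,S,C=cv2.connectedComponentsWithStats(m)
        print(n,nm,[(S[i].tolist(),C[i].round().tolist()) for i in range(1,N) if S[i][4]>300])
# hub/foot tops: z .043 hub top? 
for s,hub,foot in((A,(232,214),(227,284)),(B,(408,233),(342,202))):
    print('hub',onz(s,*hub,.038),'foot',onz(s,*foot,.036))
E
python3 -c "
import cv2;a=cv2.imread('pics/scene0.png');b=cv2.imread('pics/side0.png')
import numpy as np
o=np.hstack([cv2.resize(a[190:310,200:260],None,fx=4,fy=4,interpolation=2),cv2.resize(b[180:300,290:430],None,fx=4,fy=4,interpolation=2)])
cv2.imwrite('pics/c.png',o);print(o.shape)"
```

```text
seat [0.49868576 0.30463554 0.046     ] rest [0.47741667 0.13671714 0.046     ] 0.16926004190389304
yaw y [0.12565925 0.99207346 0.        ] hinge [0.5978931  0.29206961 0.07      ]
bar (array([0.46091783, 0.17205133, 0.13104194]), np.float64(0.0018344894083206465))
bar (array([0.47698526, 0.2755946 , 0.13538753]), np.float64(0.015970137475380324))
A red [([500, 33, 35, 19, 390], [516.0, 42.0]), ([218, 207, 28, 18, 317], [231.0, 216.0]), ([217, 226, 18, 65, 513], [227.0, 262.0])]
A yel []
A jig [([77, 0, 133, 60, 1938], [145.0, 30.0]), ([598, 0, 42, 84, 1230], [624.0, 42.0]), ([443, 192, 58, 21, 303], [471.0, 201.0]), ([455, 204, 56, 24, 322], [483.0, 216.0]), ([383, 208, 55, 34, 330], [408.0, 228.0])]
B red [([335, 197, 87, 55, 701], [386.0, 223.0])]
B yel [([200, 289, 116, 93, 3948], [258.0, 337.0])]
B jig [([279, 367, 58, 78, 1247], [309.0, 405.0])]
hub [ 0.42049543 -0.18180674  0.038     ] foot [ 0.58248757 -0.24839369  0.036     ]
hub [ 0.42014322 -0.17739276  0.038     ] foot [ 0.57216274 -0.24051544  0.036     ]
(480, 800, 3)
```

View pics/c.png

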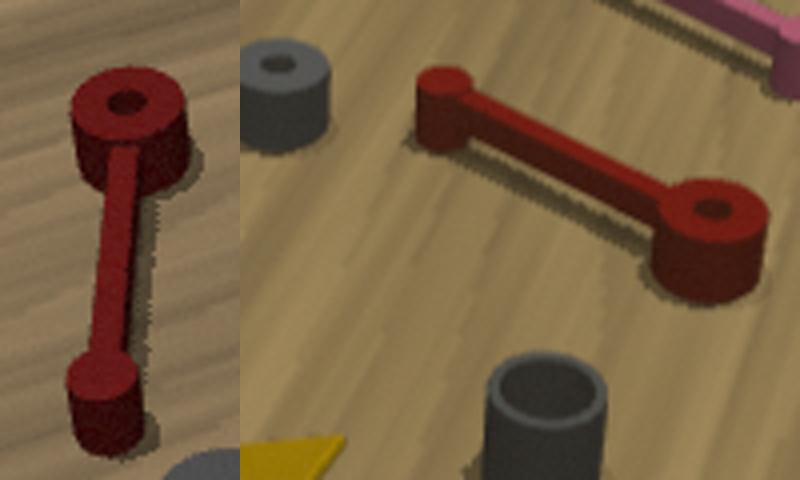

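```bash
cat >> h.py <<'E'
from scipy.spatial.transform import Rotation as R
def go(p,yaw,st=None):
    """row for TCP at p, pointing down, tool y axis at world yaw (deg)"""
    st=st or r.read_state();W=np.array(st['tcp_rot']);a=np.radians(yaw)
    y=np.array([np.cos(a),np.sin(a),0]);z=np.array([0,0,-1.]);D=np.c_[np.cross(y,z),y,z]
    print('d',(W.T@(np.array(p)-st['tcp_pos'])*1000).round(1),'a',np.degrees(R.from_matrix(W.T@D).as_rotvec()).round(1))
E
python3 -c "
from h import *
go((.43,-.15,.27),-40);go((.469,.224,.20),-7.2)"
```

```text
d [ 382.3 -327.2  -64.7] a [ -0.1  -0.  -36.3]
d [ 508.6 -681.3    5.7] a [ -0.1  -0.  -69.1]
```

```bash
python3 -m inch '[{"claw":60,"dx":120,"dy":-50,"dz":-65,"az":-6},{"claw":60,"dx":382,"dy":-327,"dz":-65,"az":-36},{"claw":60,"dx":382,"dy":-327,"dz":-65,"az":-36},{"claw":60,"dx":382,"dy":-327,"dz":-65,"az":-36},{"claw":60,"dx":382,"dy":-327,"dz":-65,"az":-36},{"claw":60,"dx":382,"dy":-327,"dz":-65,"az":-36},{"claw":60,"dx":382,"dy":-327,"dz":-65,"az":-36},{"claw":60,"dx":382,"dy":-327,"dz":-65,"az":-36},{"claw":60,"dx":382,"dy":-327,"dz":-65,"az":-36},{"claw":60,"dx":382,"dy":-327,"dz":-65,"az":-36}]' ; python3 -c "
from h import *
go((.469,.224,.25),-7.2)"
```

```text
d [ 508.6 -681.4  -44.3] a [ -0.1  -0.  -69.1]schema error: expected keys claw, dx, dy, dz, ax, ay, az
```

All seven keys are needed in each row.

```bash
python3 -m inch '[{"claw":60,"dx":382,"dy":-327,"dz":-65,"ax":0,"ay":0,"az":-36},{"claw":60,"dx":382,"dy":-327,"dz":-65,"ax":0,"ay":0,"az":-36},{"claw":60,"dx":382,"dy":-327,"dz":-65,"ax":0,"ay":0,"az":-36},{"claw":60,"dx":382,"dy":-327,"dz":-65,"ax":0,"ay":0,"az":-36},{"claw":60,"dx":382,"dy":-327,"dz":-65,"ax":0,"ay":0,"az":-36},{"claw":60,"dx":382,"dy":-327,"dz":-65,"ax":0,"ay":0,"az":-36},{"claw":60,"dx":382,"dy":-327,"dz":-65,"ax":0,"ay":0,"az":-36},{"claw":60,"dx":382,"dy":-327,"dz":-65,"ax":0,"ay":0,"az":-36},{"claw":60,"dx":382,"dy":-327,"dz":-65,"ax":0,"ay":0,"az":-36},{"claw":60,"dx":382,"dy":-327,"dz":-65,"ax":0,"ay":0,"az":-36}]' ; python3 -c "
from h import *
go((.469,.224,.25),-7.2)"
```

```text
time_s: 1.08
tcp_pos: [0.3781, -0.2215, 0.2593]
tcp_rot: [[0.647, 0.762, 0.001], [0.762, -0.647, -0.0], [0.0, 0.001, -1.0]]
wrist_force: [1.6, -1.9, 0.2]
opening: 0.598
finger_force: 0.0
d [ 398.4 -219.1    9.2] a [  0.    0.  -33.1]
```

```bash
python3 -m inch '[{"claw":50,"dx":398,"dy":-219,"dz":9,"ax":0,"ay":0,"az":-33},{"claw":50,"dx":398,"dy":-219,"dz":9,"ax":0,"ay":0,"az":-33},{"claw":50,"dx":398,"dy":-219,"dz":9,"ax":0,"ay":0,"az":-33},{"claw":50,"dx":398,"dy":-219,"dz":9,"ax":0,"ay":0,"az":-33},{"claw":50,"dx":398,"dy":-219,"dz":9,"ax":0,"ay":0,"az":-33},{"claw":50,"dx":398,"dy":-219,"dz":9,"ax":0,"ay":0,"az":-33},{"claw":50,"dx":398,"dy":-219,"dz":9,"ax":0,"ay":0,"az":-33},{"claw":50,"dx":398,"dy":-219,"dz":9,"ax":0,"ay":0,"az":-33},{"claw":50,"dx":398,"dy":-219,"dz":9,"ax":0,"ay":0,"az":-33},{"claw":50,"dx":398,"dy":-219,"dz":9,"ax":0,"ay":0,"az":-33}]' ; python3 -m inch '[{"claw":50,"dx":39,"dy":-22,"dz":1,"ax":0,"ay":0,"az":0},{"claw":50,"dx":39,"dy":-22,"dz":1,"ax":0,"ay":0,"az":0},{"claw":50,"dx":39,"dy":-22,"dz":1,"ax":0,"ay":0,"az":0}]'; python3 -c "
from h import *
s=snap('wrist','w1.png');print(proj(s,(.469,.224,.133)));go((.469,.224,.25),-7.2)"
```

```text
time_s: 1.92
tcp_pos: [0.4603, 0.1871, 0.2507]
tcp_rot: [[0.127, 0.992, 0.001], [0.992, -0.127, -0.0], [-0.0, 0.001, -1.0]]
wrist_force: [0.9, 0.3, 0.3]
opening: 0.502
finger_force: 0.0
time_s: 2.17
tcp_pos: [0.4425, 0.2283, 0.2492]
tcp_rot: [[0.122, 0.992, -0.001], [0.992, -0.122, -0.0], [-0.001, -0.001, -1.0]]
wrist_force: [-0.2, -0.5, -0.9]
opening: 0.498
finger_force: 0.0
[354.19863714 238.72682253]
d [ 0.5 26.  -0.7] a [-0.   0.1  0. ]
```

View pics/w1.png

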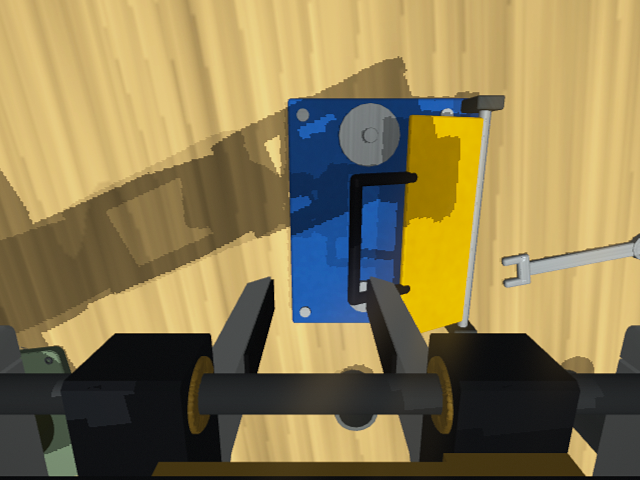

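The wrist view shows the bar's middle at (354,238), exactly where the triangulated point projects. The big seat is at (369,134), and the yaw matches. I'll shift 26 mm along tool y, then descend.

```bash
python3 -c "
from h import *
s=snap('wrist');print(onz(s,369,134,.046))"
python3 -m inch '[{"claw":45,"dx":0,"dy":26,"dz":20,"ax":0,"ay":0,"az":0},{"claw":45,"dx":0,"dy":26,"dz":60,"ax":0,"ay":0,"az":0},{"claw":45,"dx":0,"dy":26,"dz":90,"ax":0,"ay":0,"az":0},{"claw":45,"dx":0,"dy":26,"dz":120,"ax":0,"ay":0,"az":0},{"claw":45,"dx":0,"dy":26,"dz":135,"ax":0,"ay":0,"az":0},{"claw":45,"dx":0,"dy":26,"dz":135,"ax":0,"ay":0,"az":0},{"claw":45,"dx":0,"dy":26,"dz":135,"ax":0,"ay":0,"az":0}]'
```

```text
[0.49998647 0.30230321 0.046     ]
time_s: 2.85
tcp_pos: [0.4694, 0.2212, 0.1142]
tcp_rot: [[0.13, 0.991, -0.002], [0.991, -0.13, -0.001], [-0.001, -0.002, -1.0]]
wrist_force: [0.2, 0.1, 0.5]
opening: 0.452
finger_force: 0.0
```

```bash
python3 -m inch '[{"claw":0,"dx":0,"dy":0,"dz":0,"ax":0,"ay":0,"az":0},{"claw":0,"dx":0,"dy":0,"dz":0,"ax":0,"ay":0,"az":0},{"claw":0,"dx":0,"dy":0,"dz":0,"ax":0,"ay":0,"az":0},{"claw":0,"dx":0,"dy":0,"dz":0,"ax":0,"ay":0,"az":0},{"claw":0,"dx":0,"dy":0,"dz":0,"ax":0,"ay":0,"az":0},{"claw":0,"dx":0,"dy":0,"dz":0,"ax":0,"ay":0,"az":0}]' 35; python3 -c "
from h import *
st=r.read_state();p=np.array(st['tcp_pos'])+[0,0,.019]
c=np.array([.4888,.2202]);h=np.r_[c+.1*np.array([.992,-.126]),.07];d=p-h;print(h,d)
th=np.arctan2(d[2],-(d@[.992,-.126,0]));print(th,np.hypot(d[2],d@[.992,-.126,0]))
for a in np.linspace(th,1.6,21)[1:]:print(np.round(a,2),(135*(np.cos(th)-np.cos(a))).round(),(135*(np.sin(th)-np.sin(a))).round())"
```

```text
time_s: 3.35
tcp_pos: [0.47, 0.2233, 0.1154]
tcp_rot: [[0.127, 0.992, 0.002], [0.992, -0.127, 0.0], [0.0, 0.002, -1.0]]
wrist_force: [0.6, -0.3, 1.3]
opening: 0.096
finger_force: 35.0
[0.588  0.2076 0.07  ] [-0.11800064  0.01565921  0.06438879]
0.49586643202917036 0.13532917003004888
0.55 4.0 -6.0
0.61 8.0 -13.0
0.66 12.0 -19.0
0.72 17.0 -24.0
0.77 22.0 -30.0
0.83 27.0 -35.0
0.88 33.0 -40.0
0.94 39.0 -45.0
0.99 45.0 -49.0
1.05 51.0 -53.0
1.1 58.0 -56.0
1.16 65.0 -59.0
1.21 72.0 -62.0
1.27 79.0 -65.0
1.32 86.0 -67.0
1.38 93.0 -68.0
1.43 100.0 -70.0
1.49 108.0 -70.0
1.54 115.0 -71.0
1.6 123.0 -71.0
```

Gripped: the opening of 0.096 is about 9 mm, so the bar is between the pads. Now the arc, in two calls (tool +y is jig +x).

```bash
python3 -m inch '[{"claw":0,"dx":0,"dy":4,"dz":-6,"ax":0,"ay":0,"az":0},{"claw":0,"dx":0,"dy":8,"dz":-13,"ax":0,"ay":0,"az":0},{"claw":0,"dx":0,"dy":12,"dz":-19,"ax":0,"ay":0,"az":0},{"claw":0,"dx":0,"dy":17,"dz":-24,"ax":0,"ay":0,"az":0},{"claw":0,"dx":0,"dy":22,"dz":-30,"ax":0,"ay":0,"az":0},{"claw":0,"dx":0,"dy":27,"dz":-35,"ax":0,"ay":0,"az":0},{"claw":0,"dx":0,"dy":33,"dz":-40,"ax":0,"ay":0,"az":0},{"claw":0,"dx":0,"dy":39,"dz":-45,"ax":0,"ay":0,"az":0},{"claw":0,"dx":0,"dy":45,"dz":-49,"ax":0,"ay":0,"az":0},{"claw":0,"dx":0,"dy":51,"dz":-53,"ax":0,"ay":0,"az":0}]'
```

```text
time_s: 4.18
tcp_pos: [0.5157, 0.2175, 0.1685]
tcp_rot: [[0.127, 0.992, -0.011], [0.992, -0.127, 0.001], [-0.0, -0.011, -1.0]]
wrist_force: [-12.1, 3.4, 5.7]
opening: 0.099
finger_force: 35.0
```

```bash
python3 -m inch '[{"claw":0,"dx":0,"dy":7,"dz":-3,"ax":0,"ay":0,"az":0},{"claw":0,"dx":0,"dy":14,"dz":-6,"ax":0,"ay":0,"az":0},{"claw":0,"dx":0,"dy":21,"dz":-9,"ax":0,"ay":0,"az":0},{"claw":0,"dx":0,"dy":28,"dz":-12,"ax":0,"ay":0,"az":0},{"claw":0,"dx":0,"dy":35,"dz":-14,"ax":0,"ay":0,"az":0},{"claw":0,"dx":0,"dy":42,"dz":-15,"ax":0,"ay":0,"az":0},{"claw":0,"dx":0,"dy":49,"dz":-17,"ax":0,"ay":0,"az":0},{"claw":0,"dx":0,"dy":57,"dz":-17,"ax":0,"ay":0,"az":0},{"claw":0,"dx":0,"dy":64,"dz":-18,"ax":0,"ay":0,"az":0},{"claw":0,"dx":0,"dy":70,"dz":-18,"ax":0,"ay":0,"az":0}]';python3 -m inch '[{"claw":0,"dx":0,"dy":0,"dz":0,"ax":0,"ay":0,"az":0},{"claw":0,"dx":0,"dy":0,"dz":0,"ax":0,"ay":0,"az":0},{"claw":0,"dx":0,"dy":0,"dz":0,"ax":0,"ay":0,"az":0}]'
```

```text
time_s: 5.02
tcp_pos: [0.5896, 0.2081, 0.1897]
tcp_rot: [[0.127, 0.992, 0.0], [0.992, -0.127, 0.001], [0.001, 0.0, -1.0]]
wrist_force: [-5.1, 2.2, 7.5]
opening: 0.095
finger_force: 35.0
time_s: 5.27
tcp_pos: [0.5909, 0.208, 0.1896]
tcp_rot: [[0.127, 0.992, 0.003], [0.992, -0.127, 0.001], [0.001, 0.003, -1.0]]
wrist_force: [-1.6, 2.1, 6.5]
opening: 0.09
finger_force: 35.0
```

The bar is over the hinge, at about 91°. I'll open and lift away.

```bash
python3 -m inch '[{"claw":50,"dx":0,"dy":0,"dz":0,"ax":0,"ay":0,"az":0},{"claw":50,"dx":0,"dy":0,"dz":0,"ax":0,"ay":0,"az":0},{"claw":50,"dx":0,"dy":0,"dz":0,"ax":0,"ay":0,"az":0},{"claw":50,"dx":0,"dy":0,"dz":0,"ax":0,"ay":0,"az":0},{"claw":50,"dx":0,"dy":0,"dz":-20,"ax":0,"ay":0,"az":0},{"claw":50,"dx":0,"dy":0,"dz":-50,"ax":0,"ay":0,"az":0},{"claw":50,"dx":0,"dy":0,"dz":-80,"ax":0,"ay":0,"az":0},{"claw":50,"dx":0,"dy":0,"dz":-100,"ax":0,"ay":0,"az":0},{"claw":50,"dx":0,"dy":0,"dz":-100,"ax":0,"ay":0,"az":0},{"claw":50,"dx":0,"dy":0,"dz":-100,"ax":0,"ay":0,"az":0}]'; python3 -c "
from h import *
snap('side','s2.png')
hub=np.array([.420,-.180]);foot=np.array([.577,-.246]);u=(hub-foot)/np.linalg.norm(hub-foot);g=(hub+foot)/2+.036*u
yaw=np.degrees(np.arctan2(u[1],u[0]));print(g,yaw)
for y in(yaw+90,yaw-90):print(y);go(np.r_[g,.26],y)
print(r.read_state()['qpos'])"
```

```text
time_s: 6.1
tcp_pos: [0.5903, 0.2076, 0.287]
tcp_rot: [[0.128, 0.992, 0.003], [0.992, -0.128, 0.0], [0.001, 0.003, -1.0]]
wrist_force: [0.3, 0.8, 0.4]
opening: 0.5
finger_force: 0.0
[ 0.46531317 -0.19904885] 157.19898368782773
247.19898368782773
d [-418.9  -71.    25.1] a [0.000e+00 1.000e-01 1.055e+02]
67.19898368782773
d [-418.9  -71.    25.1] a [ -0.1   0.  -74.5]
[ 2.00162414e-01  2.65781726e-01  1.30683272e+00 -2.81687522e-04
  1.56976853e+00  3.28013141e-01]
```

View pics/s2.png

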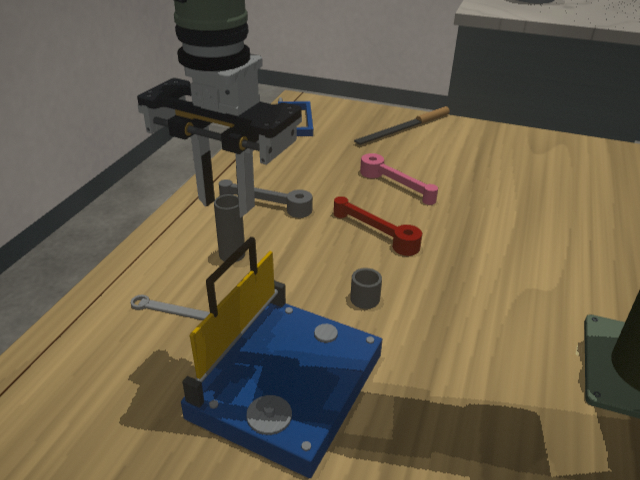

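The cover stands upright and the gripper is clear. Now over the bracket.

```bash
python3 -m inch '[{"claw":60,"dx":-419,"dy":-71,"dz":25,"ax":0,"ay":0,"az":-74.5},{"claw":60,"dx":-419,"dy":-71,"dz":25,"ax":0,"ay":0,"az":-74.5},{"claw":60,"dx":-419,"dy":-71,"dz":25,"ax":0,"ay":0,"az":-74.5},{"claw":60,"dx":-419,"dy":-71,"dz":25,"ax":0,"ay":0,"az":-74.5},{"claw":60,"dx":-419,"dy":-71,"dz":25,"ax":0,"ay":0,"az":-74.5},{"claw":60,"dx":-419,"dy":-71,"dz":25,"ax":0,"ay":0,"az":-74.5},{"claw":60,"dx":-419,"dy":-71,"dz":25,"ax":0,"ay":0,"az":-74.5},{"claw":60,"dx":-419,"dy":-71,"dz":25,"ax":0,"ay":0,"az":-74.5},{"claw":60,"dx":-419,"dy":-71,"dz":25,"ax":0,"ay":0,"az":-74.5},{"claw":60,"dx":-419,"dy":-71,"dz":25,"ax":0,"ay":0,"az":-74.5}]'; python3 -c "
from h import *
go((.4653,-.199,.26),67.2)"
```

```text
time_s: 6.98
tcp_pos: [0.4767, -0.1578, 0.2604]
tcp_rot: [[-0.853, 0.522, -0.004], [0.522, 0.853, 0.002], [0.005, -0.0, -1.0]]
wrist_force: [0.0, -0.4, -0.8]
opening: 0.599
finger_force: 0.0
d [-11.8 -41.1   0.3] a [-0.  -0.3 -8.7]
```

```bash
python3 -m inch '[{"claw":60,"dx":-12,"dy":-41,"dz":0,"ax":0,"ay":0,"az":-8.7},{"claw":60,"dx":-12,"dy":-41,"dz":0,"ax":0,"ay":0,"az":-8.7},{"claw":60,"dx":-12,"dy":-41,"dz":0,"ax":0,"ay":0,"az":-8.7},{"claw":60,"dx":-12,"dy":-41,"dz":0,"ax":0,"ay":0,"az":-8.7}]'; python3 -c "
from h import *
s=snap('wrist','w3.png');print(proj(s,(.42,-.18,.038)),proj(s,(.577,-.246,.036)));go((.4653,-.199,.26),67.2)"
```

```text
time_s: 7.32
tcp_pos: [0.4664, -0.1977, 0.261]
tcp_rot: [[-0.919, 0.395, -0.003], [0.395, 0.919, 0.003], [0.004, 0.001, -1.0]]
wrist_force: [0.0, 0.1, -0.0]
opening: 0.597
finger_force: 0.0
[318.01984866 168.527125  ] [319.34445973 316.43639187]
d [ 0.7 -2.4  1.5] a [ 0.1 -0.2 -0.3]
```

View pics/w3.png

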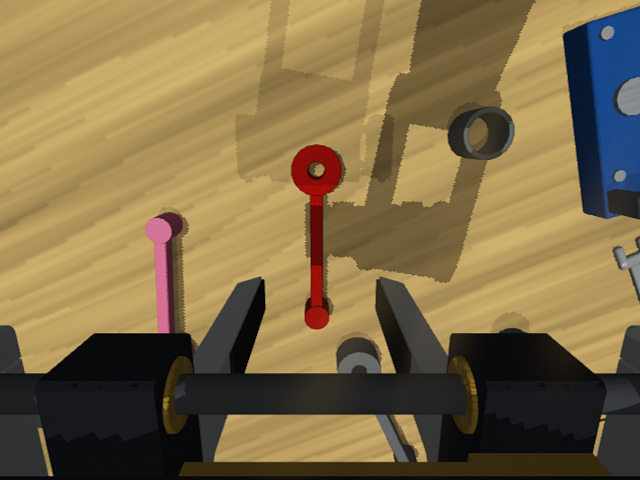

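The wrist view shows the hub at (317,169) and the foot at (317,316), within 2 px of prediction. Before descending I'll check the tall offcut's clearance from the gripper body.

```bash
python3 -c "
from h import *
s=snap('scene');b=snap('side');st=r.read_state();W=np.array(st['tcp_rot'])
for p in(onz(s,386,268,.12),onz(b,229,202,.12)):print(p,W.T@(p-st['tcp_pos']))
go((.4653,-.199,.006),67.0)"
```

```text
[ 0.73021972 -0.04382312  0.12      ] [-0.18226078  0.24337648  0.14215227]
[ 0.72286917 -0.03866105  0.12      ] [-0.17347672  0.24525203  0.14216839]
d [  0.7  -3.1 256.3] a [ 0.  -0.1 -0. ]
```

Well clear of the offcut. Descend and grip at 40 N.

```bash
python3 -m inch '[{"claw":45,"dx":0,"dy":-2,"dz":40,"ax":0,"ay":0,"az":0},{"claw":45,"dx":0,"dy":-2,"dz":80,"ax":0,"ay":0,"az":0},{"claw":45,"dx":0,"dy":-2,"dz":120,"ax":0,"ay":0,"az":0},{"claw":45,"dx":0,"dy":-2,"dz":160,"ax":0,"ay":0,"az":0},{"claw":45,"dx":0,"dy":-2,"dz":195,"ax":0,"ay":0,"az":0},{"claw":45,"dx":0,"dy":-2,"dz":220,"ax":0,"ay":0,"az":0},{"claw":45,"dx":0,"dy":-2,"dz":240,"ax":0,"ay":0,"az":0},{"claw":45,"dx":0,"dy":-2,"dz":252,"ax":0,"ay":0,"az":0},{"claw":45,"dx":0,"dy":-2,"dz":254,"ax":0,"ay":0,"az":0},{"claw":45,"dx":0,"dy":-2,"dz":254,"ax":0,"ay":0,"az":0}]'; python3 -m inch '[{"claw":0,"dx":0,"dy":0,"dz":0,"ax":0,"ay":0,"az":0},{"claw":0,"dx":0,"dy":0,"dz":0,"ax":0,"ay":0,"az":0},{"claw":0,"dx":0,"dy":0,"dz":0,"ax":0,"ay":0,"az":0},{"claw":0,"dx":0,"dy":0,"dz":0,"ax":0,"ay":0,"az":0},{"claw":0,"dx":0,"dy":0,"dz":0,"ax":0,"ay":0,"az":0},{"claw":0,"dx":0,"dy":0,"dz":0,"ax":0,"ay":0,"az":0},{"claw":0,"dx":0,"dy":0,"dz":0,"ax":0,"ay":0,"az":0},{"claw":0,"dx":0,"dy":0,"dz":0,"ax":0,"ay":0,"az":0}]' 40
```

```text
time_s: 8.3
tcp_pos: [0.4663, -0.1984, 0.0083]
tcp_rot: [[-0.921, 0.391, -0.002], [0.391, 0.921, 0.001], [0.002, 0.0, -1.0]]
wrist_force: [0.3, -0.2, -0.7]
opening: 0.445
finger_force: 0.0
time_s: 8.97
tcp_pos: [0.4673, -0.2012, 0.0103]
tcp_rot: [[-0.92, 0.392, 0.001], [0.392, 0.92, -0.002], [-0.002, -0.001, -1.0]]
wrist_force: [-2.6, -3.1, 6.0]
opening: 0.148
finger_force: 40.0
```

Gripped at 14 mm. Lift straight up, then check it is held.

```bash
python3 -m inch '[{"claw":0,"dx":0,"dy":0,"dz":-10,"ax":0,"ay":0,"az":0},{"claw":0,"dx":0,"dy":0,"dz":-25,"ax":0,"ay":0,"az":0},{"claw":0,"dx":0,"dy":0,"dz":-45,"ax":0,"ay":0,"az":0},{"claw":0,"dx":0,"dy":0,"dz":-70,"ax":0,"ay":0,"az":0},{"claw":0,"dx":0,"dy":0,"dz":-95,"ax":0,"ay":0,"az":0},{"claw":0,"dx":0,"dy":0,"dz":-120,"ax":0,"ay":0,"az":0},{"claw":0,"dx":0,"dy":0,"dz":-145,"ax":0,"ay":0,"az":0},{"claw":0,"dx":0,"dy":0,"dz":-170,"ax":0,"ay":0,"az":0},{"claw":0,"dx":0,"dy":0,"dz":-190,"ax":0,"ay":0,"az":0},{"claw":0,"dx":0,"dy":0,"dz":-190,"ax":0,"ay":0,"az":0}]'; python3 -c "
from h import *
go((.48,-.10,.20),10);go((.49,.255,.2),-7.2);go((.49,.255,.12),-7.2)"
```

```text
time_s: 9.8
tcp_pos: [0.4687, -0.2004, 0.2029]
tcp_rot: [[-0.92, 0.392, 0.006], [0.392, 0.92, -0.003], [-0.007, 0.0, -1.0]]
wrist_force: [2.2, -1.3, -5.6]
opening: 0.145
finger_force: 40.0
d [29.  96.8  2.8] a [ 0.2  0.3 56.9]
d [158.8 427.3   1.9] a [ 0.2  0.3 74.1]
d [159.4 427.3  81.9] a [ 0.2  0.3 74.1]
```

```bash
python3 -m inch '[{"claw":0,"dx":3,"dy":8,"dz":0,"ax":0,"ay":0,"az":4},{"claw":0,"dx":6,"dy":17,"dz":0,"ax":0,"ay":0,"az":9},{"claw":0,"dx":9,"dy":27,"dz":0,"ax":0,"ay":0,"az":15},{"claw":0,"dx":12,"dy":37,"dz":0,"ax":0,"ay":0,"az":21},{"claw":0,"dx":15,"dy":47,"dz":0,"ax":0,"ay":0,"az":27},{"claw":0,"dx":18,"dy":57,"dz":0,"ax":0,"ay":0,"az":33},{"claw":0,"dx":21,"dy":67,"dz":0,"ax":0,"ay":0,"az":39},{"claw":0,"dx":24,"dy":77,"dz":0,"ax":0,"ay":0,"az":45},{"claw":0,"dx":27,"dy":87,"dz":0,"ax":0,"ay":0,"az":51},{"claw":0,"dx":29,"dy":97,"dz":0,"ax":0,"ay":0,"az":57}]'; python3 -c "
from h import *
go((.49,.255,.2),-7.2)"
```

```text
time_s: 10.63
tcp_pos: [0.4759, -0.0974, 0.1961]
tcp_rot: [[-0.167, 0.986, -0.005], [0.986, 0.167, 0.003], [0.004, -0.005, -1.0]]
wrist_force: [-0.2, -1.0, -6.3]
opening: 0.145
finger_force: 40.0
d [345.1  72.8  -2.9] a [-0.3 -0.2 16.8]
```

```bash
python3 -m inch '[{"claw":0,"dx":25,"dy":5,"dz":0,"ax":0,"ay":0,"az":3},{"claw":0,"dx":55,"dy":11,"dz":-2,"ax":0,"ay":0,"az":7},{"claw":0,"dx":90,"dy":18,"dz":-3,"ax":0,"ay":0,"az":11},{"claw":0,"dx":128,"dy":26,"dz":-3,"ax":0,"ay":0,"az":15},{"claw":0,"dx":166,"dy":34,"dz":-3,"ax":0,"ay":0,"az":17},{"claw":0,"dx":204,"dy":42,"dz":-3,"ax":0,"ay":0,"az":17},{"claw":0,"dx":242,"dy":50,"dz":-3,"ax":0,"ay":0,"az":17},{"claw":0,"dx":280,"dy":58,"dz":-3,"ax":0,"ay":0,"az":17},{"claw":0,"dx":310,"dy":65,"dz":-3,"ax":0,"ay":0,"az":17},{"claw":0,"dx":332,"dy":70,"dz":-3,"ax":0,"ay":0,"az":17}]'; python3 -m inch '[{"claw":0,"dx":8,"dy":1,"dz":0,"ax":0,"ay":0,"az":0},{"claw":0,"dx":13,"dy":1,"dz":0,"ax":0,"ay":0,"az":0},{"claw":0,"dx":13,"dy":1,"dz":0,"ax":0,"ay":0,"az":0}]'; python3 -c "
from h import *
go((.49,.256,.12),-7.2);s=snap('wrist','w4.png');snap('side','s4.png')"
```

```text
time_s: 11.47
tcp_pos: [0.4871, 0.2427, 0.199]
tcp_rot: [[0.121, 0.993, -0.006], [0.993, -0.121, 0.0], [-0.0, -0.006, -1.0]]
wrist_force: [0.0, 0.2, -6.0]
opening: 0.144
finger_force: 40.0
time_s: 11.72
tcp_pos: [0.4912, 0.2527, 0.2001]
tcp_rot: [[0.122, 0.992, -0.004], [0.992, -0.122, -0.001], [-0.002, -0.004, -1.0]]
wrist_force: [-0.0, -0.9, -6.2]
opening: 0.147
finger_force: 40.0
d [ 3.3 -1.3 80.1] a [-0.2  0.1  0.2]
```

View pics/w4.png

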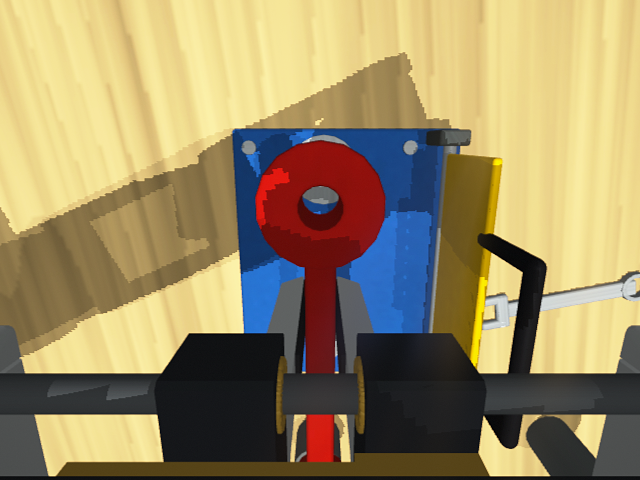

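View pics/s4.png

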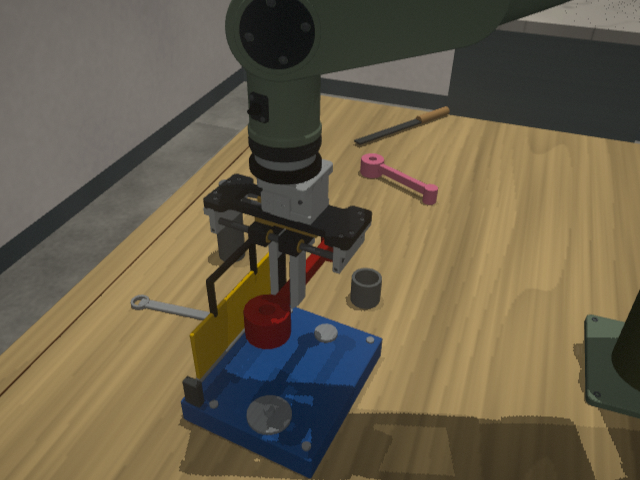

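The bracket is held with the hub at about (320,203), and the cover is upright beside it. Check the hub's place numerically, then lower.

```bash
python3 -c "
from h import *
s=snap('wrist');st=r.read_state();z=st['tcp_pos'][2]-.0095+.038
h=onz(s,320,203,z);print('hub',h,'widthmm',np.linalg.norm(onz(s,256,203,z)-onz(s,385,203,z)),'from tcp',h-st['tcp_pos'])
Y=np.array([.126,.992,0]);print('hub - seat',h[:2]-[.4993,.3035],'foot - rest',(h-.17*Y)[:2]-[.4774,.1367])"
python3 -m inch '[{"claw":0,"dx":2,"dy":-2,"dz":10,"ax":0,"ay":0,"az":0},{"claw":0,"dx":3,"dy":-4,"dz":25,"ax":0,"ay":0,"az":0},{"claw":0,"dx":3,"dy":-4,"dz":40,"ax":0,"ay":0,"az":0},{"claw":0,"dx":3,"dy":-4,"dz":55,"ax":0,"ay":0,"az":0},{"claw":0,"dx":3,"dy":-4,"dz":68,"ax":0,"ay":0,"az":0},{"claw":0,"dx":3,"dy":-4,"dz":74,"ax":0,"ay":0,"az":0},{"claw":0,"dx":3,"dy":-4,"dz":76,"ax":0,"ay":0,"az":0},{"claw":0,"dx":3,"dy":-4,"dz":76,"ax":0,"ay":0,"az":0},{"claw":0,"dx":3,"dy":-4,"dz":76,"ax":0,"ay":0,"az":0}]'
```

```text
hub [0.49763959 0.30218084 0.22993249] widthmm 0.05192970506063104 from tcp [0.00551697 0.05103648 0.0285    ]
hub - seat [-0.00166041 -0.00131916] foot - rest [-0.00118041 -0.00315916]
time_s: 12.62
tcp_pos: [0.4895, 0.256, 0.1269]
tcp_rot: [[0.124, 0.992, 0.001], [0.992, -0.124, 0.001], [0.001, 0.001, -1.0]]
wrist_force: [0.5, 0.2, -5.5]
opening: 0.148
finger_force: 40.0
```

```bash
python3 -c "
from h import *
A=snap('scene','a5.png');B=snap('side','b5.png')
st=r.read_state();t=np.array(st['tcp_pos']);Y=np.array([.126,.992,0]);z=t[2]-.0095
g=np.r_[t[:2],0]
H=g+.049*Y+[0,0,z+.038];F=g-.121*Y+[0,0,z+.036]
for s in(A,B):print('pred hubtop,foottop',proj(s,H),proj(s,F))
o=[]
for n,s in(('a5',A),('b5',B)):
    c=(proj(s,H)+proj(s,F))/2;x,y=int(c[0])-50,int(c[1])-70;print(n,x,y)
    o.append(cv2.resize(cv2.imread('pics/'+n+'.png')[y:y+140,x:x+100],None,fx=4,fy=4,interpolation=2))
cv2.imwrite('pics/c5.png',np.hstack(o))"
```

```text
pred hubtop,foottop [477.59988274 120.21043781] [397.8821318  135.80091468]
pred hubtop,foottop [268.21469974 355.24560126] [330.00806121 277.20752843]
a5 387 58
b5 249 246
```

View pics/c5.png

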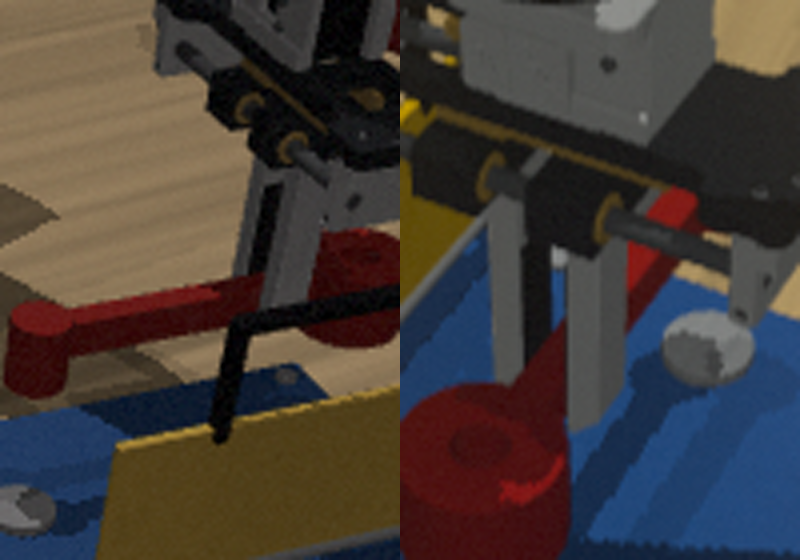

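In the scene crop the hub top is at (477,122) and the foot top at (397,138). Both are about 2 px below prediction, so the bracket is level. The side crop's hub at (269,356) agrees, and the gripper is clear of the cover and handle. I'll let it settle and hand in.

```bash
python3 -m inch '[{"claw":0,"dx":0,"dy":0,"dz":0,"ax":0,"ay":0,"az":0},{"claw":0,"dx":0,"dy":0,"dz":0,"ax":0,"ay":0,"az":0},{"claw":0,"dx":0,"dy":0,"dz":0,"ax":0,"ay":0,"az":0},{"claw":0,"dx":0,"dy":0,"dz":0,"ax":0,"ay":0,"az":0}]'; python3 -c "
from h import *
print(r.hand_in())"
```

```text
time_s: 13.05
tcp_pos: [0.489, 0.2561, 0.1265]
tcp_rot: [[0.123, 0.992, 0.0], [0.992, -0.123, 0.0], [0.0, 0.0, -1.0]]
wrist_force: [-0.2, -0.9, -6.6]
opening: 0.145
finger_force: 40.0
the job is handed in; nothing more can be done
None
```

I handed the job in at about 13 s: by my camera checks the cover stands upright by itself, and the red bracket is held level about 7 cm above the seats, hub over the big seat and foot over the small one; no verdict came back.

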